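# Tip the stopper tray into the box

### The job

Slide the empty white box on the desk fully home into the corner formed by the tipping stand's stop and fence, below the open end of the tray. Then tip the tray up at its handle end so that all five rubber stoppers slide into the box, and let the tray come back to rest level, the box still home in its corner. Leave the flask, the beaker and the timer where they are.

Things in the scene. Friction and masses are not known exactly. Their poses are not given: they have to be found in the camera images.
- stand: Grey steel tipping stand, fixed to the desk. Origin on the desk, at the middle of its box stop's face; z up; the tray pours towards its +y; +x points away from the robot (yaw varies). Base 136 mm wide, from y 0 back to -180 mm. The stop is 52 mm high, its face at y 0 facing +y. The fence is 52 mm high, along y from -35 to +200 mm, its face at x +70 mm facing -x.
- home (a point): Point on the desk, at x 0, y +70 mm of the stand (axes the same), where the box's origin lies when the box is fully home in the corner, against both stop and fence.
- pivot (a point): Middle of the tray's pivot line, which runs along the stand's x at y -10 mm, z 112 mm of the stand; axes as the stand's. Carried by two cheeks, 140 mm over their outsides, up to z 124 mm.
- tray (a joint): Angle of the aluminium tray: 0 level, at rest; grows as its rear (handle) end swings up towards the stand's +y; stop at 1.08. Let go, it returns to 0 by itself; 3 to 7 N at the handle tips it. 120 mm wide; reaches from 158 mm behind to 50 mm before the pivot; floor top 10 mm over the pivot; side and rear walls 28 mm high, +y end open. The stoppers slide out by 1.0 rad.
- tray_handle (a point): Middle of the tray's handle, a 10 mm round steel crossbar along the stand's x with 100 mm clear between its uprights, behind the tray's rear wall. Moves with the tray: 165 mm behind (-y) and 90 mm over the pivot when level. Its axes are the tray's, equal to the stand's when level.
- box: Empty, loose, open-topped white plastic box, 140 x 140 mm outside, 60 mm high, walls and floor 4 mm, about 0.2 kg. Origin under the centre of its floor, axes along its sides. It starts on the desk some centimetres out of the corner (towards the stand's +y and -x) and slightly turned.
- stop_1: large red-brown tapered rubber stopper, 27 mm wide, 24 mm high, 20 g; starts standing on an end in the tray's rear half. Origin at the centre of its lower end, z up when it stands.
- stop_2: small black tapered rubber stopper, 22 mm wide, 20 mm high, 20 g; starts standing on an end in the tray's rear half. Origin at the centre of its lower end, z up when it stands.
- stop_3: medium red-brown tapered rubber stopper, 25 mm wide, 22 mm high, 20 g; starts standing on an end in the tray's rear half. Origin at the centre of its lower end, z up when it stands.
- stop_4: medium red-brown tapered rubber stopper, 25 mm wide, 22 mm high, 20 g; starts standing on an end in the tray's rear half. Origin at the centre of its lower end, z up when it stands.
- stop_5: large red-brown tapered rubber stopper, 27 mm wide, 24 mm high, 20 g; starts standing on an end in the tray's rear half. Origin at the centre of its lower end, z up when it stands.
- flask: Bystander: glass conical flask, 80 mm wide, 118 mm high, behind the work on the right. Origin at the centre of its underside.
- beaker: Bystander: small beaker with pink contents, 52 mm wide, 64 mm high, on the right. Origin at the centre of its underside.
- timer: Bystander: flat desk timer, 65 x 65 x 19 mm, on the desk to the right of the stand. Origin at the centre of its underside.

How it is judged:
By the outcome, as a careful person would: the job done as asked, in the order asked, and still so for the second after the job is handed in, with the robot touching nothing.
It also fails if it takes over 67 s, if anything falls off the work surface, if the arm or the gripper's body presses on something with over 40 N, if the wrist force passes 120 N, or if a joint passes its speed limit or range.

### The arm

A 6-joint arm with a two-finger parallel gripper is mounted at the origin on a cart in front of the work surface, level with it; the furniture and walls round the work are solid. World frame = base frame: x ahead of the robot, y to its left, z up, the work surface at z = 0. Lengths are in m, angles in degrees, forces in N, time in s.
With the tool pointing down it reaches from about 0.25 to 0.725 m from the base axis. Payload 9.7 kg.
Tool frame: the origin (TCP) lies at the very end of the fingers, on their centre line; the grasp point (between the pads) lies 19 mm behind it; z points along the fingers, y is the direction in which the jaws open and shut (so a half turn about z gives the same grasp; the last joint's range is limited). The gripper opens to 85 mm and grips with 20 to 120 N. Pads are 22 mm wide; open, the fingers measure 114 mm over their backs; the gripper's body (76 mm by 85 mm) begins 54 mm behind the grasp point. The pads swing forward as they close: fully open they stand 13 mm farther back than shut.
Start: joints at [64.229, 4.979, 10.078, 95.1, 0, 90], TCP at [0.239, 0.495, 0.231] pointing down, gripper open.
Joint ranges: [-179.16, 179.16], [-48.56, 103.87], [-65.8, 70.77], [-126.05, 130.52], [-82.76, 87.17], [-180, 180]. Speed limits (degrees/s): [127.2, 127.2, 147.25, 180, 180, 180].

### API

Orientations are given as [roll, pitch, yaw] about the fixed x, y, z axes, in that order (R = Rz(yaw) Ry(pitch) Rx(roll)).
In Python, from workcell import bot gives the robot as it stands.
- The arm moves only by the shell command python3 -m pendant 'ROWS' [FORCE]. ROWS is JSON, a list that holds one entry, the list of rows, each a list of 7 numbers: the shift along the tool's x, y, z in cm, then the turn, a rotation vector about the tool's x, y, z in rad, then the opening in per cent of the stroke, from 0 (shut) to 100 (fully open). In form: [[[dx, dy, dz, ax, ay, az, gripper], ...]]. A call has 1 to 5 rows; each row shifts and turns the pose as measured when the row begins, along the tool's axes as they then stand; what a row does not reach is not made up. A row lasts 1/12 s, in which the tool goes at most 41.7 mm and 7.16 degrees, less where a joint would pass 70% of its speed; a pose out of reach is approached as far as the arm can. A call with a gripper value outside its range is refused whole. The fingers move at their own pace and stop on an object; FORCE is the grip in N (left out, the last holds). Time passes only in rows, so rows that do not move let the fingers close. It gives the time, the measured TCP pose, the force and the opening at its end, in the units of the state.
- bot.get_obs(): the state, without advancing time (a new reading comes with each control period).
- bot.camera(name): name is "scene" or "top"; returns the picture (384x512x3 uint8, red, green, blue); there is no depth.
- bot.get_calibration(name): a dict with "intrinsics" (3x3 intrinsics, pixels), "D" ([k1, k2, p1, p2, k3] as OpenCV has them; the pictures are not rectified), "pose" (4x4, takes a point from camera to world coordinates). Camera axes: x right, y down, z forward; pixel columns grow to the right and rows downward; lengths in m; the calibration is good to about 2 mm. A picture is of the moment at which its call begins. get_calibration takes no time and is no camera call.
- bot.job_done(): hands the job in, once; it reports no verdict.
Trained networks look in the newest picture that a camera, given by its name, has taken for a name from the list of things; names that differ only in an ending like _2 or _b are one class to them, and where a whole thing is asked for, a point or a joint stands for the part that bears it (a point fixed in the world has none). Each returns a list of dicts, best first, with "confidence" (0 to 1); they miss things now and then, are a little off and sometimes report something else, mostly with a low value. They report only what shows in the picture. A call takes as long as a camera call.
- bot.masks_of(camera, thing): "pixels" (384x512 bool, what is visible of it) and "extent" ([left, top, right, bottom] in pixels, round what is visible of it).
- bot.mark_of(camera, thing): "uv" ([column, row] in pixels: a listed point, or the origin of a listed thing).
The state is a dict: "time": time; "q": joint angles; "qd": joint speeds; "joint_efforts": joint torques, N m; "ee_pos": TCP position; "tcp_rot": TCP orientation; "wrist_force": force on the tool from outside, world axes, zero at the start; "torque": the same for the moment, N m; "opening": finger opening in m.
Only numpy, scipy, OpenCV 4.12 (cv2) and the standard library are available. Lean on these libraries where they do the work, as an engineer would, in place of code of your own. Each camera call takes 0.05 s, during which the arm holds its last target. There are 200 camera calls.

## Working session

There is one attempt and no reset: what is moved stays moved. The work goes in short steps, Python scripts to look and compute and a shell command to move; the robot and the scene stay as the last step left them, time stands still between calls to the robot, and variables do not carry over. Pictures are saved under pics/ and viewed, about 8 in all and at most 12, crops included, and the job is handed in when it is done.

```bash
mkdir -p pics; ls
cat > h.py <<'E'
import numpy as np, cv2, json
from workcell import bot
from scipy.spatial.transform import Rotation as R
def ray(cam,uv):
    c=bot.get_calibration(cam);K=np.array(c["intrinsics"]);D=np.array(c["D"]);P=np.array(c["pose"])
    n=cv2.undistortPoints(np.array(uv,float).reshape(-1,1,2),K,D).reshape(-1,2)
    d=np.c_[n,np.ones(len(n))]@P[:3,:3].T
    return P[:3,3],d
def atz(cam,uv,z):
    o,d=ray(cam,uv);return o+d*((z-o[2])/d[:,2])[:,None]
def proj(cam,X):
    c=bot.get_calibration(cam);P=np.linalg.inv(np.array(c["pose"]))
    return cv2.projectPoints(np.array(X,float).reshape(-1,3),cv2.Rodrigues(P[:3,:3])[0],P[:3,3],np.array(c["intrinsics"]),np.array(c["D"]))[0].reshape(-1,2)
def snap(cam,name):
    im=np.ascontiguousarray(bot.camera(cam));cv2.imwrite("pics/"+name,cv2.cvtColor(im,cv2.COLOR_RGB2BGR));return im
E
python3 - <<'E'
from h import *
a=snap("top","top0.png");b=snap("scene","scene0.png")
cv2.imwrite("pics/both0.png",cv2.resize(cv2.cvtColor(np.hstack([a,b]),cv2.COLOR_RGB2BGR),(1024,384)))
for cam in("top","scene"):
    print(cam,np.round(np.array(bot.get_calibration(cam)["pose"]),3).tolist())
    for t in("stand","home","pivot","tray_handle","box","stop_1","stop_2","flask","beaker","timer"):
        print(t,[(np.round(m["uv"],1).tolist(),round(m["confidence"],2)) for m in bot.mark_of(cam,t)[:5]])
o=bot.get_obs();print(o)
E
```

```text
pics
top [[-0.019, -0.984, 0.179, 0.404], [-1.0, 0.022, 0.015, -0.181], [-0.019, -0.178, -0.984, 1.031], [0.0, 0.0, 0.0, 1.0]]
stand [([201.0, 219.0], 0.6)]
home []
pivot [([201.8, 210.9], 0.96)]
tray_handle [([261.2, 211.3], 0.71)]
box [([160.5, 226.3], 0.81)]
stop_1 [([246.9, 202.2], 0.51), ([228.9, 222.2], 0.48), ([248.0, 212.1], 0.43), ([244.0, 225.3], 0.41), ([227.1, 206.6], 0.4)]
stop_2 [([246.9, 202.2], 0.51), ([228.9, 222.2], 0.48), ([248.0, 212.1], 0.43), ([244.0, 225.3], 0.41), ([227.1, 206.6], 0.4)]
flask [([305.9, 154.9], 0.61), ([350.3, 166.7], 0.19)]
beaker [([348.7, 170.0], 0.85)]
timer [([342.7, 262.4], 0.86), ([242.6, 230.6], 0.16)]
scene [[0.628, -0.404, 0.665, -0.187], [-0.778, -0.324, 0.538, -0.781], [-0.002, -0.855, -0.518, 0.697], [0.0, 0.0, 0.0, 1.0]]
stand [([208.5, 217.9], 0.67), ([174.1, 202.0], 0.23)]
home []
pivot [([204.0, 181.6], 0.71)]
tray_handle [([248.2, 173.7], 0.64)]
box [([172.5, 202.1], 0.98)]
stop_1 [([218.2, 192.4], 0.58), ([240.4, 189.4], 0.52), ([225.5, 201.5], 0.41), ([234.0, 199.0], 0.37), ([229.5, 189.6], 0.37)]
stop_2 [([218.2, 192.4], 0.
[... 162 characters left out ...]
 [([355.0, 250.1], 0.7)]
timer [([289.9, 296.9], 0.88)]
{'time': 1.1, 'q': array([6.42277477e+01, 4.97806575e+00, 1.00780014e+01, 9.50978663e+01,
       1.65042151e-03, 9.00019149e+01]), 'qd': array([-0.01992195, -0.00831384,  0.07489792, -0.03143572,  0.04554358,
        0.06737613]), 'joint_efforts': array([ 9.30530514e-04, -5.20107293e+01,  4.64866161e+01,  1.69035942e-03,
        6.48967011e-05,  8.67271183e-06]), 'ee_pos': array([0.23913271, 0.49530064, 0.23129025]), 'tcp_rot': array([ 1.79997931e+02, -1.65049068e-03,  1.54225833e+02]), 'wrist_force': array([-0.87358595, -0.05504803,  0.28957056]), 'torque': array([ 0.04124642, -0.00438083, -0.03898251]), 'opening': 0.08537971368974066}
```

Run:
```python
from h import *
a=cv2.imread("pics/top0.png");b=cv2.imread("pics/scene0.png")
a2=cv2.resize(a[140:300,90:290],(800,640))
cv2.imwrite("pics/t0c.png",cv2.resize(a2,(750,600)));cv2.imwrite("pics/s0c.png",cv2.resize(b[130:310,100:340],(800,600)))
for i in range(1):
    for t,z in(("stand",0),("pivot",.112),("tray_handle",.202),("box",0),("timer",0),("beaker",0),("flask",0)):
        X=[]
        for cam in("top","scene"):
            m=bot.mark_of(cam,t)
            if m: X.append(np.round(atz(cam,[m[0]["uv"]],z)[0][:2],3).tolist())
        print(t,X)
m=bot.masks_of("top","box")
if m:
    c=max(cv2.findContours(m[0]["pixels"].astype(np.uint8),0,2)[0],key=cv2.contourArea)
    W=atz("top",c.reshape(-1,2),.06)[:,:2].astype(np.float32)
    r=cv2.minAreaRect(W);print("box",r,np.round(cv2.boxPoints(r),3).tolist(),m[0]["extent"])
```

```text
stand [[0.524, -0.011], [0.52, -0.033]]
pivot [[0.531, -0.031], [0.531, -0.013]]
tray_handle [[0.515, -0.182], [0.519, -0.189]]
box [[0.505, 0.105], [0.512, 0.118]]
timer [[0.395, -0.405], [0.406, -0.406]]
beaker [[0.657, -0.438], [0.655, -0.443]]
flask [[0.705, -0.316], [0.617, -0.003]]
box ((0.5054931640625, 0.09969630837440491), (0.15403708815574646, 0.14752131700515747), 88.7491455078125) [[0.4300000071525574, 0.024000000208616257], [0.578000009059906, 0.020999999716877937], [0.5809999704360962, 0.17499999701976776], [0.43299999833106995, 0.17800000309944153]] [127.7, 197.0, 187.0, 254.1]
```

View pics/t0c.png

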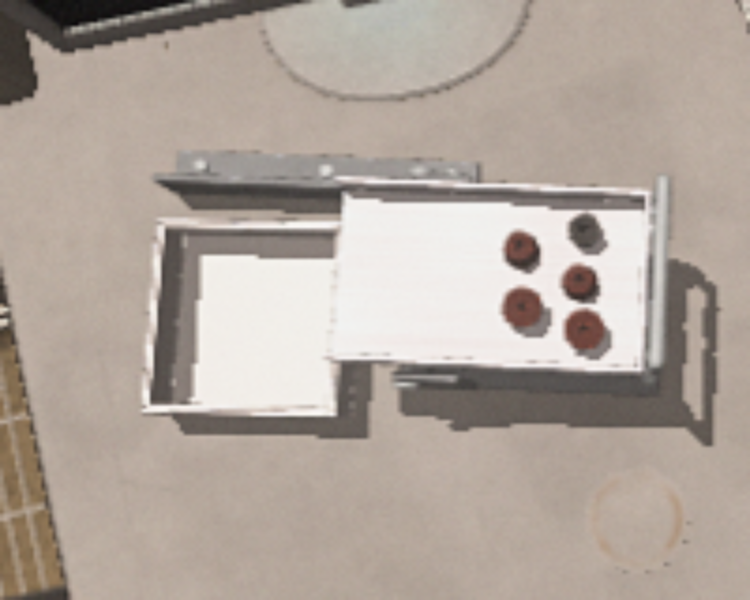

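View pics/s0c.png

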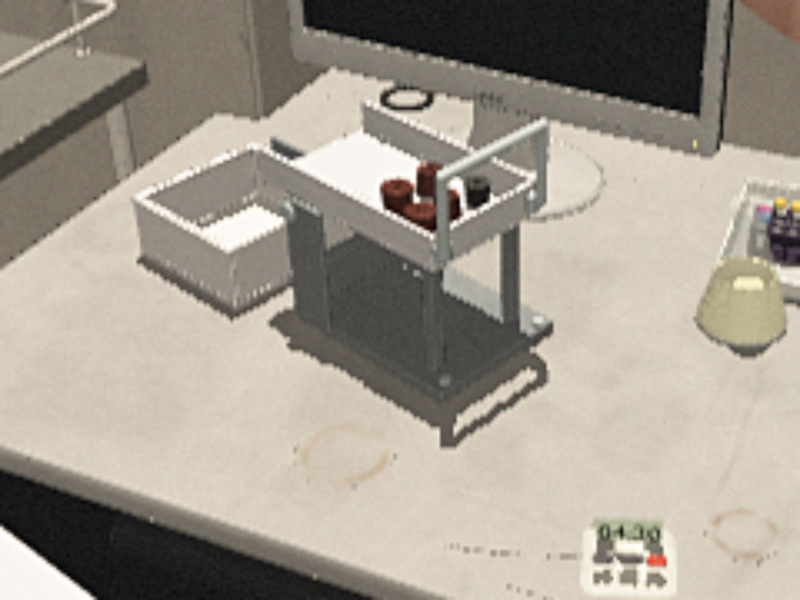

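```bash
cat > fit.py <<'E'
from h import *
from scipy.optimize import least_squares
T=lambda p:np.array(p)/3.75+[90,140]
S=lambda p:np.array(p)/(800/240)+[100,130]
def fit(obj,x0):
    def pr(v):
        Rz=R.from_euler('z',v[2]).as_matrix()
        return [(proj(c,[Rz@np.array(P)+[v[0],v[1],0]])[0],np.array(uv)) for c,P,uv in obj]
    f=lambda v:np.concatenate([a-b for a,b in pr(v)])
    s=least_squares(f,x0,loss='soft_l1');return s.x,np.round(f(s.x).reshape(-1,2),1).tolist()
E
python3 - <<'E'
from fit import *
st=[]
zt=.150
for p,x,y in(((648,190),.06,-.168),((643,370),-.06,-.168),((342,182),.06,.04),((330,360),-.06,.04)): st.append(("top",(x,y,zt),T(p)))
for p,x,y in(((262,147),-.06,.04),((438,262),-.06,-.168),((545,183),.06,-.168),((365,103),.06,.04)): st.append(("scene",(x,y,zt),S(p)))
st.append(("top",(.07,.2,.052),T((157,178))))
s,r=fit(st,[.53,-.01,-.05]);print("stand",s[:2].round(4),np.degrees(s[2]).round(2),r)
bx=[]
for p,x,y in(((160,221),.07,.07),((145,412),-.07,.07),((335,414),-.07,-.07)): bx.append(("top",(x,y,.06),T(p)))
for p,x,y in(((137,199),-.07,.07),((258,146),.07,.07),((233,250),-.07,-.07)): bx.append(("scene",(x,y,.06),S(p)))
b,r=fit(bx,[.505,.1,0]);print("box",b[:2].round(4),np.degrees(b[2]).round(2),r)
Rz=lambda a:R.from_euler('z',a).as_matrix()
w=lambda P:(Rz(s[2])@np.array(P)+[s[0],s[1],0]).round(4)
print("home",w([0,.07,0]),"pivot",w([0,-.01,.112]),"handle",w([0,-.175,.202]))
d=Rz(s[2]).T@np.array([b[0]-s[0],b[1]-s[1],0]);print("box in stand",d.round(4),np.degrees(b[2]-s[2]))
E
```

```text
stand [ 0.5243 -0.0223] -3.48 [[2.7, -0.4], [2.2, 0.7], [0.1, -1.5], [-0.5, -0.2], [-0.8, 0.5], [-0.6, -7.1], [-0.7, -1.2], [0.5, -0.6], [-0.1, 0.9]]
box [0.5067 0.0991] -2.19 [[0.1, -1.4], [0.0, -0.4], [1.7, 0.2], [-0.9, -0.4], [-1.2, -1.0], [-0.2, 0.7]]
home [0.5286 0.0475 0.    ] pivot [ 0.5237 -0.0323  0.112 ] handle [ 0.5137 -0.197   0.202 ]
box in stand [-0.025   0.1202  0.    ] 1.2953889852811877
```

```bash
python3 -m pendant '[[[-2,-3,0,0,0,-0.1,0],[-2,-3,0,0,0,-0.1,0],[-2,-3,0,0,0,-0.1,0],[-2,-3,0,0,0,-0.09,0],[0,0,0,0,0,0,0]]]' 20
```

```text
time: 2.27
ee_pos: [0.2801, 0.3545, 0.2282]
tcp_rot: [-179.8, -0.1, 178.0]
wrist_force: [-0.4, -0.7, -0.4]
opening: 0.0257
```

```bash
python3 -m pendant '[[[-1.6,-3.6,0,0,0,0.026,0],[-1.6,-3.6,0,0,0,0,0],[-1.6,-3.6,0,0,0,0,0],[-1.6,-3.6,0,0,0,0,0],[-1.6,-3.6,0,0,0,0,0]]]'; python3 -m pendant '[[[-1.8,-3,2,0,0,0,0],[-1.2,-2.5,3,0,0,0,0],[0,0,4,0,0,0,0],[0,0,3,0,0,0,0],[0,0,0,0,0,0,0]]]'
```

```text
time: 2.68
ee_pos: [0.3494, 0.1695, 0.2283]
tcp_rot: [-179.9, -0.0, 176.8]
wrist_force: [0.1, -0.5, -0.1]
opening: 0.0003
time: 3.1
ee_pos: [0.3809, 0.1037, 0.1073]
tcp_rot: [179.9, 0.5, 176.1]
wrist_force: [-0.2, 0.0, -0.4]
opening: 0.0
```

```bash
python3 -m pendant '[[[0,0.3,4,0,0,0,0],[0,0,4,0,0,0,0],[-2.5,0,0,0,0,0,0],[-1.5,0,0,0,0,0,0],[0,0,0,0,0,0,0]]]'; python3 -m pendant '[[[-1,0,0,0,0,0,0],[-1,0,0,0,0,0,0],[0,0,0,0,0,0,0]]]'
```

```text
time: 3.52
ee_pos: [0.4182, 0.1041, 0.028]
tcp_rot: [-180.0, 0.1, 176.1]
wrist_force: [0.9, -0.3, -0.1]
opening: -0.0001
time: 3.77
ee_pos: [0.4396, 0.1044, 0.0319]
tcp_rot: [180.0, 0.1, 176.2]
wrist_force: [-0.5, 0.4, 0.4]
opening: 0.0003
```

```bash
for i in 1; do python3 -m pendant '[[[-0.7,0,0.2,0,0,0,0],[0,0,0,0,0,0,0]]]'; python3 -m pendant '[[[-0.4,0,0,0,0,0,0],[0,0,0,0,0,0,0]]]'; done
python3 - <<'E'
from h import *
im=snap("scene","s1.png");cv2.imwrite("pics/s1c.png",cv2.cvtColor(cv2.resize(im[130:310,100:340],(800,600)),4))
im=snap("top","t1.png");cv2.imwrite("pics/t1c.png",cv2.cvtColor(cv2.resize(im[140:300,90:290],(750,600)),4))
E
```

```text
time: 3.93
ee_pos: [0.4476, 0.1047, 0.0321]
tcp_rot: [179.9, 0.2, 176.2]
wrist_force: [-0.6, -0.3, -0.6]
opening: -0.0002
time: 4.1
ee_pos: [0.451, 0.1051, 0.0328]
tcp_rot: [179.9, 0.2, 176.3]
wrist_force: [0.3, 0.5, 0.5]
opening: 0.0002
```

View pics/t1c.png

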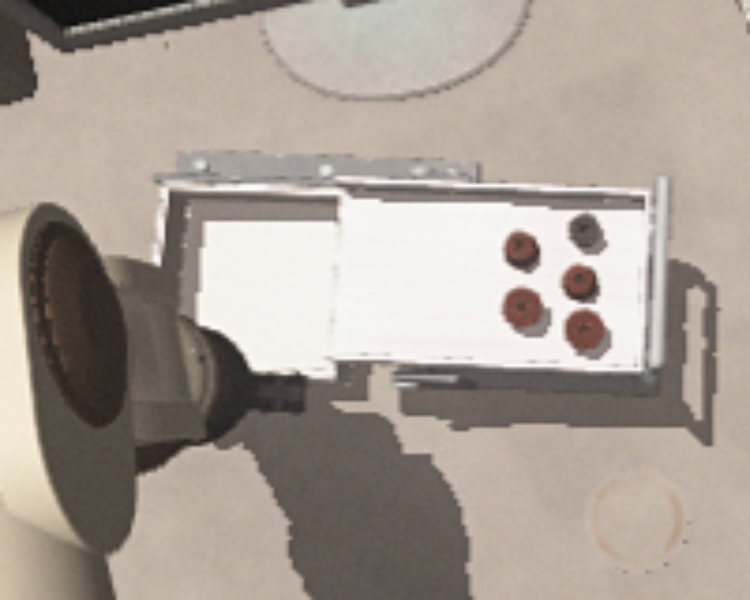

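```bash
for i in 1; do python3 -m pendant '[[[-0.4,0,0,0,0,0,0],[-0.3,0,0,0,0,0,0],[0,0,0,0,0,0,0]]]'; python3 -m pendant '[[[-0.4,0,0,0,0,0,0],[0,0,0,0,0,0,0]]]'; done
```

```text
time: 4.45
ee_pos: [0.4504, 0.1052, 0.033]
tcp_rot: [179.8, -0.7, 176.4]
wrist_force: [0.6, -0.5, 1.4]
opening: -0.0001
time: 4.62
ee_pos: [0.4505, 0.1054, 0.0331]
tcp_rot: [179.8, -1.1, 176.4]
wrist_force: [0.4, -0.1, -0.8]
opening: 0.0001
```

Run:
```python
from h import *
o=bot.get_obs();print({k:np.round(v,2) for k,v in o.items()})
cv2.imwrite("pics/s1d.png",cv2.cvtColor(cv2.resize(bot.camera("scene")[60:310,60:394],(800,600)),4))
```

```text
{'time': np.float64(4.62), 'q': array([ 12.84,  -4.99, -21.89,  74.13,   0.53,  16.41]), 'qd': array([ 0.32, -0.86, -0.65,  1.02,  0.38,  0.18]), 'joint_efforts': array([ 1.700e-01, -4.004e+01,  4.542e+01,  1.090e+00,  2.800e-01,
       -4.000e-02]), 'ee_pos': array([0.45, 0.11, 0.03]), 'tcp_rot': array([179.78,  -1.13, 176.43]), 'wrist_force': array([ 0.39, -0.05, -0.76]), 'torque': array([-0.  , -0.08, -0.  ]), 'opening': np.float64(0.0)}
```

View pics/s1d.png

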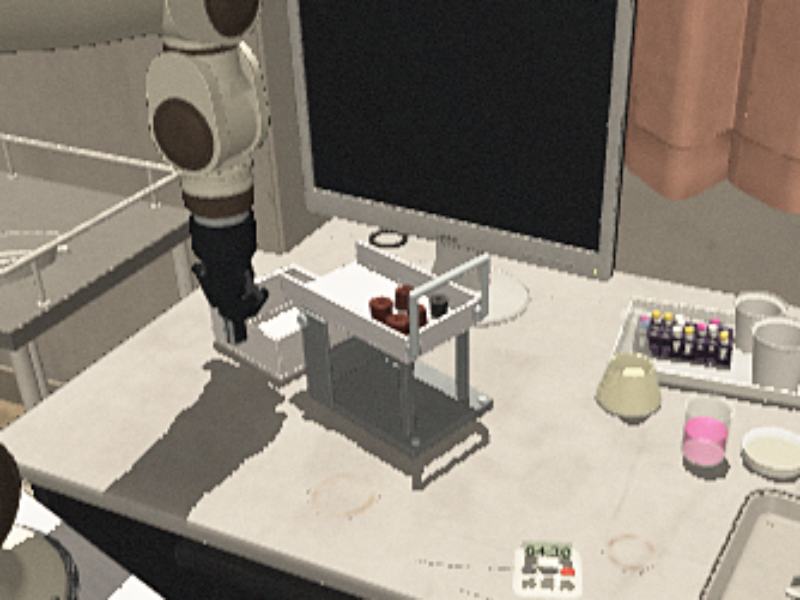

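```bash
python3 -m pendant '[[[-0.5,0,0,0,0.02,0,0],[-1,0,0,0,0,0,0]]]'
```

```text
time: 4.83
ee_pos: [0.4506, 0.1054, 0.0331]
tcp_rot: [179.7, -4.0, 176.6]
wrist_force: [-88.7, 7.6, 65.4]
opening: -0.0003
```

```bash
python3 -m pendant '[[[0.5,0,0,0,0,0,0],[1.5,0,0,0,0,0,0],[0,0,-1,0,0,0,0],[0,0,0,0,0,0,0]]]'
```

```text
time: 5.17
ee_pos: [0.4288, 0.1064, 0.0453]
tcp_rot: [179.7, -4.3, 176.6]
wrist_force: [0.7, 0.5, 0.5]
opening: 0.0001
```

```bash
python3 -m pendant '[[[0,0,-3,0,-0.075,0,0],[0,0.5,-4,0,0,0,0],[-1,4,0,0,0,0,0],[-2,3.5,0,0,0,0,0],[-2.5,3,0,0,0,0,0]]]';python3 -m pendant '[[[-2.5,2,0,0,0,0,0],[-1.8,0,0,0,0,0,0],[0,0,0,0,0,0,0]]]'
```

```text
time: 5.58
ee_pos: [0.4956, 0.2111, 0.1189]
tcp_rot: [179.7, 0.4, 176.1]
wrist_force: [0.9, -1.4, 1.4]
opening: -0.0001
time: 5.83
ee_pos: [0.5481, 0.2354, 0.1194]
tcp_rot: [179.5, 0.9, 176.3]
wrist_force: [0.4, -1.2, -0.4]
opening: -0.0002
```

```bash
python3 -m pendant '[[[0.9,0,4,0.008,0.015,0,0],[0,0,4,0,0,0,0],[0,0,1,0,0,0,0],[0,-2,0,0,0,0,0],[0,-1,0,0,0,0,0]]]';python3 -m pendant '[[[0,-1,0,0,0,0,0],[0,-1,0,0,0,0,0],[0,-1,0,0,0,0,0],[0,-0.5,0,0,0,0,0]]]'
```

```text
time: 6.25
ee_pos: [0.5418, 0.2077, 0.0273]
tcp_rot: [179.9, 0.4, 176.4]
wrist_force: [-0.1, 0.0, 0.6]
opening: -0.0003
time: 6.58
ee_pos: [0.5408, 0.1698, 0.0313]
tcp_rot: [179.7, 0.6, 176.3]
wrist_force: [-1.2, 3.2, -0.6]
opening: 0.0003
```

```bash
python3 -m pendant '[[[0,-0.8,0.2,0,0,0,0],[0,-0.8,0,0,0,0,0],[0,-0.3,0,0,0,0,0],[0,-0.3,0,0,0,0,0]]]'; python3 -m pendant '[[[0,-0.3,0,0,0,0,0],[0,-0.3,0,0,0,0,0]]]'
```

```text
time: 6.92
ee_pos: [0.5401, 0.1459, 0.0314]
tcp_rot: [179.5, 0.8, 176.2]
wrist_force: [-1.1, 1.8, -0.5]
opening: -0.0001
time: 7.08
ee_pos: [0.5396, 0.1392, 0.0312]
tcp_rot: [179.6, 0.8, 176.2]
wrist_force: [-1.0, 1.7, -0.9]
opening: 0.0
```

```bash
python3 -m pendant '[[[0,-0.3,0,0,0,0,0],[0,-0.3,0,0,0,0,0]]]'; python3 -m pendant '[[[0,-0.3,0,0,0,0,0]]]'; python3 -m pendant '[[[0,-0.3,0,0,0,0,0]]]'; python3 -m pendant '[[[0,-0.3,0,0,0,0,0]]]'
```

```text
time: 7.25
ee_pos: [0.5394, 0.1365, 0.0314]
tcp_rot: [179.1, 0.8, 176.4]
wrist_force: [-0.8, 33.3, -0.9]
opening: -0.0002
time: 7.33
ee_pos: [0.5394, 0.1369, 0.0316]
tcp_rot: [178.7, 0.8, 176.5]
wrist_force: [-1.6, 22.5, -2.3]
opening: 0.0004
time: 7.42
ee_pos: [0.5394, 0.1371, 0.0318]
tcp_rot: [178.3, 0.8, 176.7]
wrist_force: [-0.1, 19.2, -2.4]
opening: 0.0001
time: 7.5
ee_pos: [0.5393, 0.1372, 0.032]
tcp_rot: [177.9, 0.7, 176.8]
wrist_force: [-0.5, 20.0, -1.8]
opening: -0.0
```

```bash
python3 -m pendant '[[[0,1.5,0,0,0,0,0],[0,1.5,0,0.035,0,0,0],[0,0.5,-4,0,0,0,0],[0,0.5,-4,0,0,0,0],[3,1,0,0,0,0,0]]]';python3 -m pendant '[[[4,0,0,0,0,0,0],[4,-2,0,0,0,0,0],[3,-3,0,0,0,0,0],[1,-3,0,0,0,0,0],[0,0,0,0,0,0,0]]]'
python3 - <<'E'
from h import *
im=snap("top","t2.png");cv2.imwrite("pics/t2c.png",cv2.cvtColor(cv2.resize(im[140:300,90:290],(750,600)),4))
E
```

```text
time: 7.92
ee_pos: [0.5134, 0.1891, 0.1137]
tcp_rot: [-179.9, 0.7, 176.8]
wrist_force: [0.4, 0.4, 1.2]
opening: -0.0001
time: 8.33
ee_pos: [0.3854, 0.1168, 0.1143]
tcp_rot: [-179.9, 1.1, 177.1]
wrist_force: [0.7, 0.3, 0.1]
opening: 0.0002
```

View pics/t2c.png

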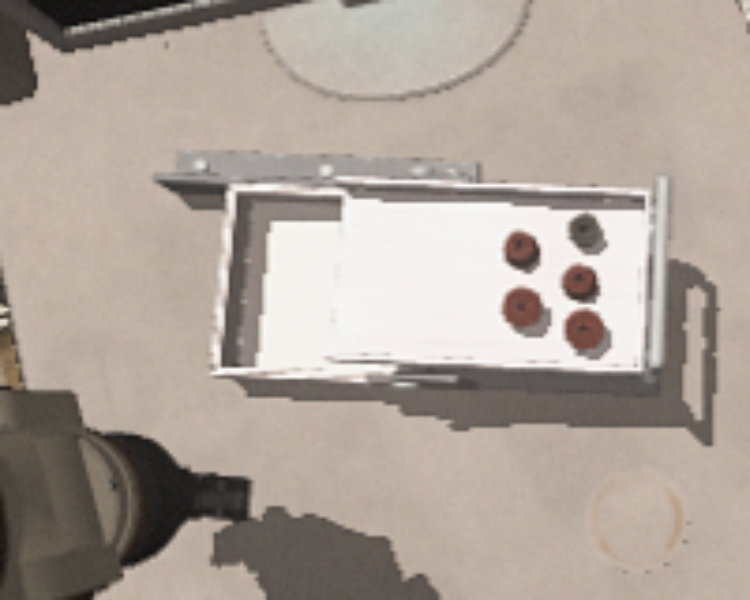

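```bash
python3 -m pendant '[[[0,-1,4,0,0.015,0,0],[0,-1,4,0,0,0,0],[-3,0,0.3,0,0,0,0],[-1.7,0,0,0,0,0,0],[-0.4,0,0,0,0,0,0]]]';python3 -m pendant '[[[-0.3,0,0,0,0,0,0],[-0.3,0,0,0,0,0,0]]]';python3 -m pendant '[[[-0.3,0,0,0,0,0,0],[-0.2,0,0,0,0,0,0]]]'
```

```text
time: 8.8
ee_pos: [0.4344, 0.0936, 0.0233]
tcp_rot: [-179.8, -0.1, 177.1]
wrist_force: [0.2, 0.3, 0.3]
opening: -0.0002
time: 8.97
ee_pos: [0.4416, 0.0936, 0.0229]
tcp_rot: [-179.7, -0.1, 177.0]
wrist_force: [-0.5, -0.0, 0.7]
opening: 0.0002
time: 9.13
ee_pos: [0.4479, 0.0941, 0.0243]
tcp_rot: [-179.8, -0.0, 177.1]
wrist_force: [-0.5, 0.8, 0.8]
opening: -0.0003
```

```bash
python3 -m pendant '[[[-0.3,0,0,0,0,0,0]]]';python3 -m pendant '[[[-0.2,0,0,0,0,0,0]]]';python3 -m pendant '[[[-0.2,0,0,0,0,0,0]]]'
```

```text
time: 9.22
ee_pos: [0.4509, 0.0943, 0.0249]
tcp_rot: [-179.8, -0.0, 177.1]
wrist_force: [-28.2, 0.0, 4.0]
opening: -0.0002
time: 9.3
ee_pos: [0.4507, 0.0943, 0.0249]
tcp_rot: [-179.8, -0.3, 177.1]
wrist_force: [-20.4, -0.8, 7.1]
opening: -0.0004
time: 9.38
ee_pos: [0.4505, 0.0943, 0.0249]
tcp_rot: [-179.8, -0.5, 177.1]
wrist_force: [-12.7, 0.4, 6.9]
opening: -0.0001
```

```bash
python3 -m pendant '[[[1,0,0,0,0,0,0],[1,0,0,0,0,0,0],[0,0,-4,0,0,0,0],[0,0,-4,0,0,0,0],[0,0,-4,0,0,0,0]]]';python3 -m pendant '[[[0,0,-4,0,0,0,50],[0,0,-4,0,0,0,50],[0,0,-3,0,0,0,50],[-1.2,-3.5,-1,0,0,0,50],[-1.2,-3.5,0,0,0,0,50]]]';python3 -m pendant '[[[-1.2,-3.5,0,0,0,0,50],[-1.2,-3.5,0,0,0,0,50],[-1.2,-3.5,0,0,0,0,50],[-1.2,-3.5,0,0,0,0,50],[-1,-3.5,0,0,0,0,50]]]'
```

```text
time: 9.8
ee_pos: [0.4221, 0.0949, 0.1399]
tcp_rot: [-179.5, -1.4, 177.2]
wrist_force: [0.6, 0.4, 0.3]
opening: 0.0
time: 10.22
ee_pos: [0.4424, 0.0287, 0.2768]
tcp_rot: [-179.7, -0.3, 177.8]
wrist_force: [0.5, -0.1, -0.6]
opening: 0.0426
time: 10.63
ee_pos: [0.4931, -0.1539, 0.2845]
tcp_rot: [-179.6, 0.5, 178.1]
wrist_force: [-0.3, 1.0, -0.5]
opening: 0.0432
```

```bash
python3 -m pendant '[[[-1.2,-2,1,0,0,0.028,50],[-1.0,-1.7,1.5,-0.007,0.01,0,50],[0,0,1,0,0,0,50],[0,0,0,0,0,0,50]]]'
python3 - <<'E'
from h import *
a=snap("scene","s3.png");b=snap("top","t3.png")
for c in("top","scene"):
    for m in bot.mark_of(c,"tray_handle")[:1]: print(c,m["uv"],m["confidence"],atz(c,[m["uv"]],.202))
cv2.imwrite("pics/b3.png",cv2.cvtColor(np.hstack([cv2.resize(a[110:230,200:320],(400,400)),cv2.resize(b[150:270,190:310],(400,400))]),4))
E
```

```text
time: 10.97
ee_pos: [0.5132, -0.1997, 0.2506]
tcp_rot: [-179.9, 0.3, 176.0]
wrist_force: [-0.8, 0.3, -0.1]
opening: 0.0425
scene [243.8, 173.8] 0.6 [[ 0.51166154 -0.18112982  0.202     ]]
```

View pics/b3.png

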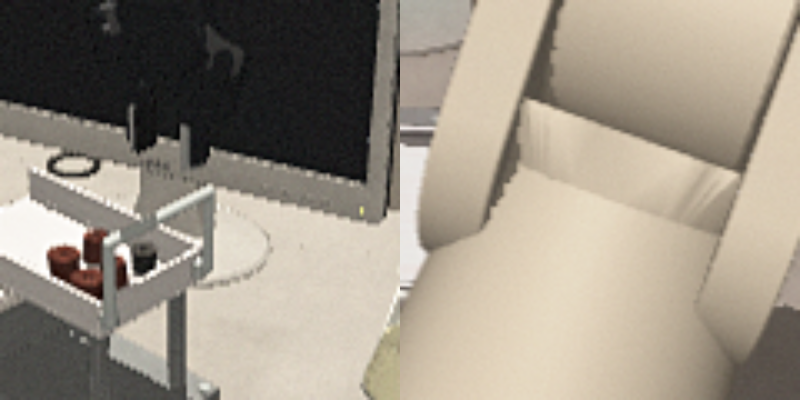

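```bash
python3 -m pendant '[[[0,0.8,0,0,0,0,50],[0,0,2,0,0,0,50],[0,0,2,0,0,0,50],[0,0,1.4,0,0,0,50],[0,0,1.2,0,0,0,50]]]'; python3 -m pendant '[[[0,0,0,0,0,0,0],[0,0,0,0,0,0,0],[0,0,0,0,0,0,0],[0,0,0,0,0,0,0],[0,0,0,0,0,0,0]]]' 25
```

```text
time: 11.58
ee_pos: [0.517, -0.1849, 0.1941]
tcp_rot: [-179.7, 1.2, 176.5]
wrist_force: [-0.9, 0.6, -0.2]
opening: 0.0424
time: 12.0
ee_pos: [0.5162, -0.1885, 0.2005]
tcp_rot: [-178.5, 1.5, 176.4]
wrist_force: [1.3, 3.0, -5.9]
opening: 0.0087
```

```bash
python3 -m pendant '[[[0,0,0,0,0,0,50],[0,0,0,-0.02,0.02,0,50],[0,0,0,0,0,0,50]]]';  python3 -m pendant '[[[0,0,1.5,0,0,0,50],[0,0,1.2,0,0,0,50],[0,0,0,0,0,0,50]]]'
```

```text
time: 12.25
ee_pos: [0.5168, -0.187, 0.2039]
tcp_rot: [-179.6, 0.6, 176.5]
wrist_force: [1.6, 0.3, -0.4]
opening: 0.0428
time: 12.5
ee_pos: [0.5186, -0.187, 0.1787]
tcp_rot: [-179.5, 0.9, 176.6]
wrist_force: [-0.7, 1.0, -1.0]
opening: 0.0429
```

```bash
python3 -m pendant '[[[0,0,0,0,0,0,0],[0,0,0,0,0,0,0],[0,0,0,0,0,0,0],[0,0,0,0,0,0,0],[0,0,0,0,0,0,0]]]' 30
python3 - <<'E'
from h import *
a=snap("scene","s4.png")
cv2.imwrite("pics/s4c.png",cv2.cvtColor(cv2.resize(a[110:230,180:320],(700,600)),4))
E
```

```text
time: 12.92
ee_pos: [0.5182, -0.1911, 0.182]
tcp_rot: [-178.9, 1.0, 176.4]
wrist_force: [2.5, 2.7, -6.3]
opening: 0.0086
```

View pics/s4c.png

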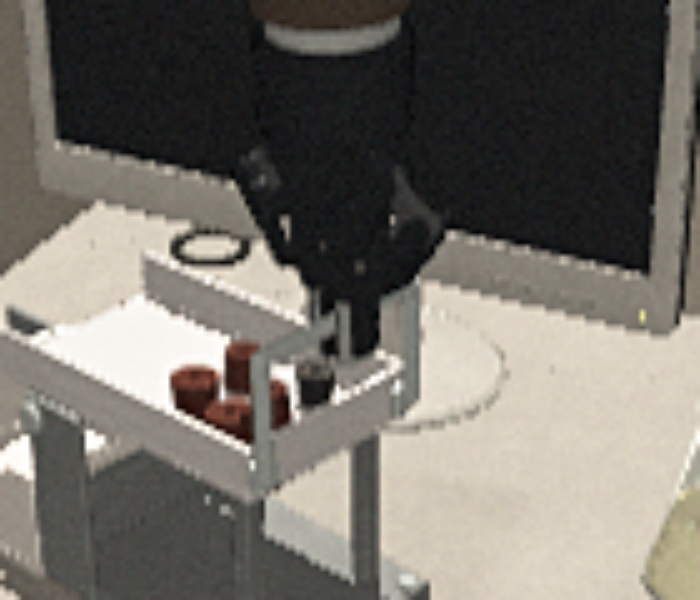

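```bash
python3 -m pendant '[[[0,0.5,-0.8,0,0,0,0],[0,0.5,-0.8,0,0,0,0],[0,0.57,-0.75,0,0,0,0],[0,0.57,-0.75,0,0,0,0]]]'
```

```text
time: 13.3
ee_pos: [0.5195, -0.1701, 0.2131]
tcp_rot: [-178.6, 1.0, 176.3]
wrist_force: [3.0, -1.2, -5.9]
opening: 0.0089
```

```bash
python3 -m pendant '[[[0,0.63,-0.7,0,0,0,0],[0,0.63,-0.7,0,0,0,0],[0,0.7,-0.62,0,0,0,0],[0,0.7,-0.62,0,0,0,0]]]'; python3 -m pendant '[[[0,0.77,-0.55,0,0,0,0],[0,0.77,-0.55,0,0,0,0],[0,0.82,-0.47,0,0,0,0],[0,0.82,-0.47,0,0,0,0]]]'
```

```text
time: 13.63
ee_pos: [0.5214, -0.1402, 0.2423]
tcp_rot: [-178.6, 1.1, 176.3]
wrist_force: [4.5, 0.3, -8.7]
opening: 0.0091
time: 13.97
ee_pos: [0.5237, -0.1045, 0.2645]
tcp_rot: [-178.6, 1.2, 176.3]
wrist_force: [5.2, -4.0, -6.0]
opening: 0.0088
```

```bash
python3 -m pendant '[[[0,0.86,-0.38,0,0,0,0],[0,0.86,-0.38,0,0,0,0],[0,0.88,-0.3,0,0,0,0],[0,0.9,-0.26,0,0,0,0]]]'; python3 -m pendant '[[[0,0.93,-0.2,0,0,0,0],[0,0.93,-0.2,0,0,0,0],[0,0.93,-0.12,0,0,0,0]]]'
python3 - <<'E'
from h import *
a=snap("scene","s5.png");b=snap("top","t5.png")
cv2.imwrite("pics/b5.png",cv2.cvtColor(np.hstack([cv2.resize(a[120:270,110:260],(400,400)),cv2.resize(b[150:270,130:250],(400,400))]),4))
E
```

```text
time: 14.3
ee_pos: [0.5261, -0.0655, 0.2783]
tcp_rot: [-178.5, 1.2, 176.4]
wrist_force: [5.7, -2.1, -7.5]
opening: 0.009
time: 14.55
ee_pos: [0.5281, -0.0348, 0.2829]
tcp_rot: [-178.5, 1.2, 176.4]
wrist_force: [5.6, -3.7, -7.2]
opening: 0.0085
```

View pics/b5.png

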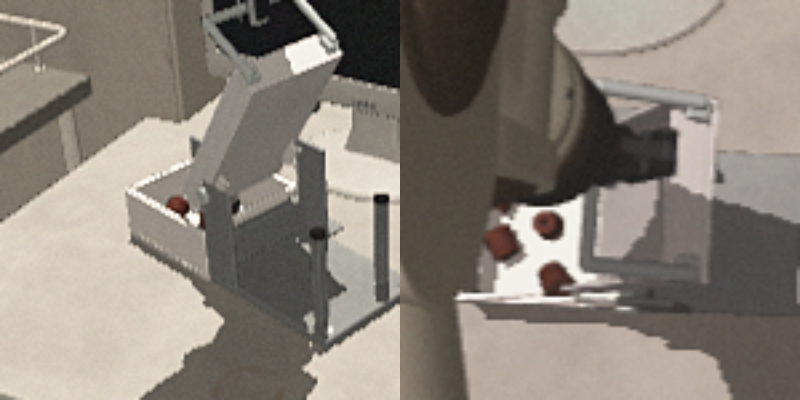

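```bash
python3 -m pendant '[[[0,0.4,0,0,0,0,0],[0,0,0,0,0,0,0],[0,0,0,0,0,0,0],[0,0,0,0,0,0,0],[0,0,0,0,0,0,0]]]'
python3 - <<'E'
from h import *
for c in("top","scene"):
    bot.camera(c); print(c,[(np.round(m["uv"],1).tolist(),round(m["confidence"],2),atz(c,[m["uv"]],.01)[0][:2].round(3).tolist()) for m in bot.mark_of(c,"stop_1")])
E
```

```text
time: 15.07
ee_pos: [0.5285, -0.0278, 0.2832]
tcp_rot: [-178.4, 1.2, 176.5]
wrist_force: [3.6, -4.1, -4.0]
opening: 0.0085
top [([176.7, 214.5], 0.64, [0.537, 0.057]), ([164.1, 226.9], 0.49, [0.502, 0.092])]
scene [([174.8, 200.8], 0.41, [0.512, 0.105])]
```

```bash
python3 -m pendant '[[[0,-0.93,0.02,0,0,0,0],[0,-0.93,0.12,0,0,0,0],[0,-0.93,0.2,0,0,0,0],[0,-0.93,0.2,0,0,0,0],[0,-0.9,0.26,0,0,0,0]]]'; python3 -m pendant '[[[0,-0.88,0.3,0,0,0,0],[0,-0.86,0.38,0,0,0,0],[0,-0.86,0.38,0,0,0,0],[0,-0.82,0.47,0,0,0,0],[0,-0.82,0.47,0,0,0,0]]]'
```

```text
time: 15.68
ee_pos: [0.5255, -0.0757, 0.2772]
tcp_rot: [-178.6, 1.2, 176.6]
wrist_force: [3.2, -1.1, 2.6]
opening: 0.0086
time: 16.1
ee_pos: [0.5223, -0.1242, 0.2571]
tcp_rot: [-178.6, 1.3, 176.5]
wrist_force: [2.7, 1.4, -4.2]
opening: 0.0086
```

```bash
python3 -m pendant '[[[0,-0.77,0.55,0,0,0,0],[0,-0.75,0.58,0,0,0,0],[0,-0.7,0.62,0,0,0,0],[0,-0.7,0.65,0,0,0,0],[0,-0.63,0.7,0,0,0,0]]]'; python3 -m pendant '[[[0,-0.6,0.73,0,0,0,0],[0,-0.57,0.75,0,0,0,0],[0,-0.55,0.77,0,0,0,0]]]'
```

```text
time: 16.52
ee_pos: [0.5197, -0.1651, 0.2239]
tcp_rot: [-178.6, 1.2, 176.5]
wrist_force: [0.4, -0.4, -2.3]
opening: 0.0086
time: 16.77
ee_pos: [0.5184, -0.1847, 0.199]
tcp_rot: [-178.6, 1.1, 176.5]
wrist_force: [0.3, 0.1, -2.2]
opening: 0.0085
```

```bash
python3 -m pendant '[[[0,-0.4,0.7,0,0,0,0],[0,-0.3,0.6,0,0,0,0]]]';  python3 -m pendant '[[[0,-0.1,0.2,0,0,0,0]]]'
```

```text
time: 16.93
ee_pos: [0.5179, -0.1932, 0.1842]
tcp_rot: [-178.6, 1.1, 176.5]
wrist_force: [-1.9, 2.8, 9.2]
opening: 0.0089
time: 17.02
ee_pos: [0.5178, -0.1943, 0.1819]
tcp_rot: [-178.6, 1.1, 176.5]
wrist_force: [-2.6, 5.4, 10.9]
opening: 0.0084
```

Level and on its rest; release, rise straight, and clear off for a look.

```bash
python3 -m pendant '[[[0,0,0,0,0,0,50],[0,0,0,0,0,0,50],[0,0,0,0,0,0,50],[0,0,-2,0,0,0,50],[0,0,-3,0,0,0,50]]]'; python3 -m pendant '[[[0,0,-4,0,0,0,50],[0,0,-4,0,0,0,50],[2,0,-3,0,0,0,50],[4,0,0,0,0,0,50],[4,0,0,0,0,0,50]]]'; python3 -m pendant '[[[4,0,0,0,0,0,50],[4,0,0,0,0,0,50],[3,0,0,0,0,0,50],[0,0,0,0,0,0,50],[0,0,0,0,0,0,50]]]'
python3 - <<'E'
from h import *
a=snap("scene","s6.png");b=snap("top","t6.png")
cv2.imwrite("pics/b6.png",cv2.cvtColor(np.hstack([cv2.resize(a[120:240,120:270],(400,320)),cv2.resize(b[165:255,130:290],(400,225),interpolation=3) if 0 else cv2.resize(b[160:288,130:290],(400,320))]),4))
for c in("top","scene"):
    print(c,[(np.round(m["uv"],1).tolist(),round(m["confidence"],2),atz(c,[m["uv"]],.01)[0][:2].round(3).tolist()) for m in bot.mark_of(c,"stop_1")])
    for t,z in (("tray_handle",.202),("box",0),("timer",0),("beaker",0),("flask",0)):
        for m in bot.mark_of(c,t)[:1]: print(c,t,atz(c,[m["uv"]],z)[0][:2].round(3))
E
```

```text
time: 17.43
ee_pos: [0.5151, -0.1922, 0.2262]
tcp_rot: [-178.8, 0.6, 176.5]
wrist_force: [-0.0, 0.2, -0.5]
opening: 0.0428
time: 17.85
ee_pos: [0.4176, -0.1835, 0.3417]
tcp_rot: [-178.8, 0.7, 176.8]
wrist_force: [-1.0, 0.3, -0.8]
opening: 0.0429
time: 18.27
ee_pos: [0.2987, -0.1753, 0.3437]
tcp_rot: [-178.5, 1.2, 176.8]
wrist_force: [-0.0, 0.2, -0.3]
opening: 0.0427
top [([161.9, 203.2], 0.61, [0.57, 0.1]), ([163.7, 226.7], 0.57, [0.503, 0.093]), ([305.5, 158.2], 0.47, [0.693, -0.313]), ([175.9, 204.4], 0.41, [0.566, 0.06]), ([179.6, 213.2], 0.37, [0.54, 0.049])]
top tray_handle [ 0.511 -0.189]
top box [0.532 0.053]
top timer [ 0.404 -0.41 ]
top beaker [ 0.661 -0.439]
top flask [ 0.7   -0.315]
scene [([188.3, 192.4], 0.51, [0.573, 0.109]), ([174.3, 203.3], 0.44, [0.501, 0.095])]
scene tray_handle [ 0.524 -0.179]
scene box [0.535 0.071]
scene timer [ 0.408 -0.401]
scene beaker [ 0.653 -0.44 ]
scene flask [ 0.7   -0.301]
```

View pics/b6.png

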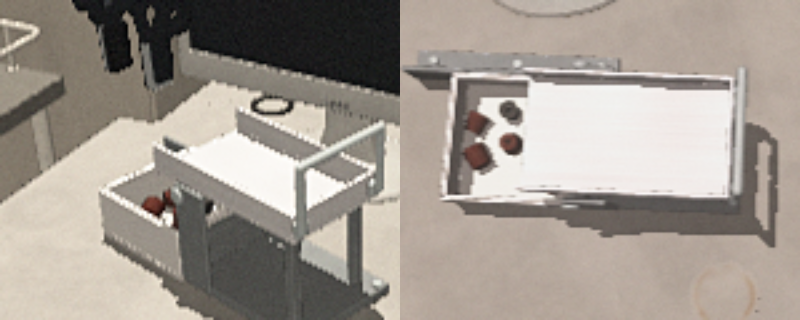

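Run:
```python
from h import *
a=cv2.imread("pics/s6.png");b=cv2.imread("pics/t6.png")
cv2.imwrite("pics/b7.png",np.hstack([cv2.resize(a[175:235,150:210],(400,400),interpolation=2),cv2.resize(b[180:245,140:205],(400,400),interpolation=2)]))
print(atz("scene",[[197.6,197.6]]*3,.012)[0],atz("scene",[[197.6,197.6]],.05))
s=bot.masks_of("scene","stop_2");print([(np.round(m["extent"]).tolist(),round(m["confidence"],2)) for m in s])
```

```text
[0.56743812 0.06051677 0.012     ] [[0.5256411  0.01386918 0.05      ]]
[([173.0, 194.0, 182.0, 200.0], 0.38)]
```

View pics/b7.png

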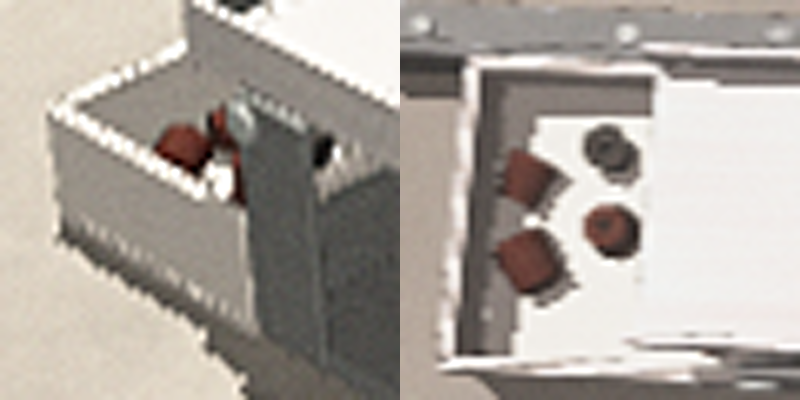

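Run:
```python
from h import *
Z=lambda uv:((uv-[140,180])*400/65).round()
for n,p in(("tipA",(520,180)),("tipB",(530,262)),("red",(612,232)),("blk",(608,152))):
    uv=np.array(p if p[0]<0 else (p[0]-400,p[1]))*65/400+[140,180]
    X=atz("top",[uv],.013);s=proj("scene",X)[0];print(n,X.round(3),"scene zoom",((s-[150,175])/.15).round())
o,d=ray("scene",[[185.6,202]]);
for z in(.01,.02): print(atz("scene",[[185.6,202]],z).round(3))
```

```text
tipA [[0.552 0.105 0.013]] scene zoom [229. 131.]
tipB [[0.515 0.1   0.013]] scene zoom [177. 168.]
red [[0.528 0.062 0.013]] scene zoom [253. 183.]
blk [[0.565 0.065 0.013]] scene zoom [306. 148.]
[[0.528 0.073 0.01 ]]
[[0.517 0.061 0.02 ]]
```

Run:
```python
from h import *
a=cv2.imread("pics/s5.png");b=cv2.imread("pics/t5.png")
cv2.imwrite("pics/b8.png",np.hstack([cv2.resize(a[175:235,150:210],(400,400),interpolation=2),cv2.resize(b[190:255,140:205],(400,400),interpolation=2)]))
print(atz("top",[[176,232]],.012),atz("top",[[176,232]],.06))
```

```text
[[0.48734753 0.05726171 0.012     ]] [[0.48340788 0.04604004 0.06      ]]
```

View pics/b8.png

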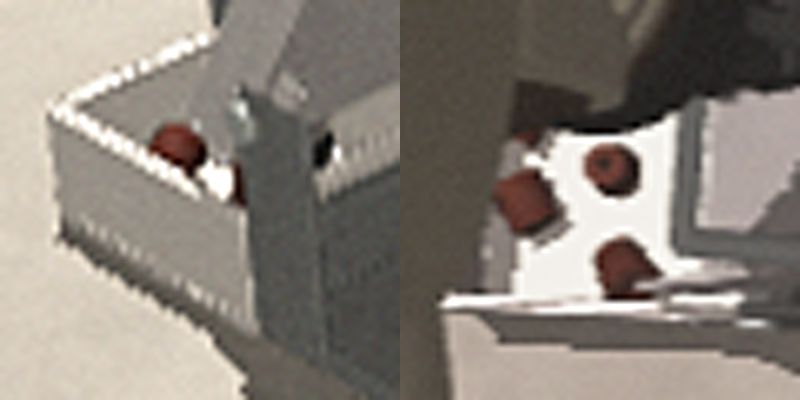

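Run:
```python
from h import *
a=cv2.imread("pics/t2.png",0).astype(np.float32);b=cv2.imread("pics/t6.png",0).astype(np.float32)
for r in(200,215,228): print(r,a[r,142:158].astype(int),b[r,142:158].astype(int))
for c in(158,165,172): print(c,a[180:194,c].astype(int),b[180:194,c].astype(int),a[234:246,c].astype(int),b[234:246,c].astype(int))
```

```text
200 [173 174 176 175 177 177 170 202 229 198 117  84  86  84 105 133] [167 168 169 170 169 168 162 193 222 192 112  76  84  84 101 123]
215 [172 172 174 179 181 173 198 238 220  76  87  84  87 111 139 134] [164 164 166 170 170 169 189 234 210  70  80  85  79 104 132 129]
228 [178 180 174 177 186 185 198 189  79  86  80 106 133 136 135 135] [167 174 169 168 175 180 188 182  71  79  82 101 129 133 128 130]
158 [138 163 165 161 161 161 161 147 126 246 252 131  87 103] [132 156 157 156 155 153 156 144 123 242 248 126  81  98] [204 208 206 201 248 199 167  90  96  94  98  90] [198 201 199 197 244 192 161  86  95  93  95  87]
165 [179 179 159 158 157 161 162 117 156 212 228 165 100  97] [178 172 151 151 154 153 157 111 148 203 220 155  94  92] [241 242 243 244 225 187 250 100  96  98  96  91] [237 238 237 240 218 180 246  94  94  95  93  86]
172 [185 165 158 157 159 160 162 123 153 158 199 238 123  91] [176 158 150 150 151 154 156 119 146 161 191 231 122  84] [242 242 242 243 232 245 225  99  97 103  99 100] [237 238 237 238 226 240 216  95  91  93  97  95]
```

```bash
python3 -c "
from workcell import bot
print(bot.job_done())"
```

```text
the job is handed in; nothing more can be done
None
```

The box is home in its corner, the stoppers have been tipped into it, and the tray is back level. The job was handed in at about 18.7 s of the 67 s. One stopper's final position could not be seen.

**What I did:** With the fingers shut, I pushed the box against the fence and then along it against the stop. A second light push at the fence confirmed contact there. I then gripped the handle bar, swung the tray up to about 1.05 rad, brought it back down to its rest, let go and moved clear.

**Last checks:**
- **Tray:** empty, level and released.
- **Box:** its edges had not moved by a pixel between the picture before the last fence push and the one after tipping. It stalled against the stop at 20–33 N and against the fence at 13–28 N. The networks' marks for it (0.532, 0.053 from the top camera and 0.535, 0.071 from the scene camera) disagree by about 2 cm. The top one agrees with home at 0.529, 0.048.
- **Stoppers:** four are visible in the box in the final pictures. The fifth, a red one, is hidden under the tray. It was seen inside the box while the tray was up, so I take it to be there still, but I did not see it at the end.
- **Flask, beaker and timer:** they were never approached, and their final marks match the first ones to about 1 cm. The one exception was the flask's first scene-camera mark, which was a false hit on the stand.

**Two rough spots:** One push at the fence peaked at 89 N at the wrist, under the 120 N limit. The first grip on the handle bar was at the fingertips, so I opened and took it again lower.

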